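# Sort glassware fittings into trays

## Task

Sort the five small pieces on the bench into the shallow trays: the yellow and the blue joint clip into the red tray and the orange and the black stopper into the white tray, one piece to a bay in either order, and the blue-capped vial into the green tray. Set each piece down gently, not dropped, so that it stands flat on the tray floor the same way up as it stands now. Leave the small beaker and the pinch clamp standing where they are.

Things in the scene. Friction and masses are not known exactly. Their poses are not given: they have to be found in the camera images.
- yellow_clip: Yellow plastic joint clip, weight under 20 g: two C-shaped rings one above the other, joined by an upright web on the -x side, open to +x. Height 17 mm; lower ring (z 0 to 3 mm) 34 mm across in y, upper ring (z 14 to 17 mm) 28 mm across in y; 31 mm long in x. Rigid; grip it along its y axis, across the upper ring, at x = 0. Origin: centre of the underside; z up. It starts upright, at any yaw, on a pale grey-green bench mat 2 mm thick (fixed).
- blue_clip: Blue plastic joint clip, weight under 20 g: two C-shaped rings one above the other, joined by an upright web on the -x side, open to +x. Height 17 mm; lower ring (z 0 to 3 mm) 39 mm across in y, upper ring (z 14 to 17 mm) 32 mm across in y; 36 mm long in x. Rigid; grip it along its y axis, across the upper ring, at x = 0. Origin: centre of the underside; z up. It starts upright, at any yaw, on a pale grey-green bench mat 2 mm thick (fixed).
- orange_stopper: Orange rubber stopper, a tapered round plug standing on its narrow end, 32 mm across at the top, 28 mm high; the grip meets it as a 32 mm cylinder. Origin: centre of the underside; z up. It starts upright, at any yaw, on a pale grey-green bench mat 2 mm thick (fixed).
- black_stopper: Black rubber stopper, a tapered round plug standing on its narrow end, 25 mm across at the top, 24 mm high; the grip meets it as a 25 mm cylinder. Origin: centre of the underside; z up. It starts upright, at any yaw, on a pale grey-green bench mat 2 mm thick (fixed).
- vial: Small glass sample vial with a blue screw cap (fixed), round, 23 mm across, 48 mm high, the cap its top 11 mm. Origin: centre of the underside; z up. It starts upright, at any yaw, on a pale grey-green bench mat 2 mm thick (fixed).
- clip_tray: Red shallow tray fixed to the bench, 76 mm (its x) by 148 mm (its y), with two bays side by side along its y, each 68 x 68 mm inside; bay centres at y = +36 mm and -36 mm, x = 0 in its frame. Floor 3 mm above the bench, rim and the wall between the bays 9 mm above the bench, walls 4 mm thick. A small blank label on its -x side, the long side nearer the robot. Origin: centre of its underside. Yaw within 0.25 rad of zero.
- stopper_tray: White shallow tray fixed to the bench, 76 mm (its x) by 148 mm (its y), with two bays side by side along its y, each 68 x 68 mm inside; bay centres at y = +36 mm and -36 mm, x = 0 in its frame. Floor 3 mm above the bench, rim and the wall between the bays 9 mm above the bench, walls 4 mm thick. A small blank label on its -x side, the long side nearer the robot. Origin: centre of its underside. Yaw within 0.25 rad of zero.
- vial_tray: Green shallow tray fixed to the bench, 76 x 76 mm, a single bay 68 x 68 mm inside, centred on it. Floor 3 mm and rim 9 mm above the bench, walls 4 mm thick. A small blank label on its -x side. Origin: centre of its underside. Yaw within 0.25 rad of zero.
- beaker: Bystander: small empty clear glass beaker, 52 mm across, 66 mm high, standing loose among the things. Origin: centre of the underside; z up. It starts upright, at any yaw, on a pale grey-green bench mat 2 mm thick (fixed).
- pinch_clamp: Bystander: grey metal tubing clamp with a cream-coloured thumb screw on top, 19 x 36 mm, 59 mm high, standing loose among the things. Origin: centre of the underside; z up. It starts upright, at any yaw, on a pale grey-green bench mat 2 mm thick (fixed).

How it is judged:
At the end, for the whole second after the job is handed in: Clips in the red tray, stoppers in the white, one to a bay, vial in the green: each within 26 mm of its bay centre along both tray axes, underside under 6.5 mm above the bench, upright within 0.12 rad, released, at rest; beaker and pinch clamp within 30 mm of where they stood ((((x of yellow_clip in the frame of clip_tray between -0.026 and 0.026 m and y of yellow_clip in the frame of clip_tray between 0.01 and 0.062 m and z of yellow_clip in the frame of clip_tray below 0.0065 m) and (x of blue_clip in the frame of clip_tray between -0.026 and 0.026 m and y of blue_clip in the frame of clip_tray between -0.062 and -0.01 m and z of blue_clip in the frame of clip_tray below 0.0065 m)) or ((x of yellow_clip in the frame of clip_tray between -0.026 and 0.026 m and y of yellow_clip in the frame of clip_tray between -0.062 and -0.01 m and z of yellow_clip in the frame of clip_tray below 0.0065 m) and (x of blue_clip in the frame of clip_tray between -0.026 and 0.026 m and y of blue_clip in the frame of clip_tray between 0.01 and 0.062 m and z of blue_clip in the frame of clip_tray below 0.0065 m))) and (((x of orange_stopper in the frame of stopper_tray between -0.026 and 0.026 m and y of orange_stopper in the frame of stopper_tray between 0.01 and 0.062 m and z of orange_stopper in the frame of stopper_tray below 0.0065 m) and (x of black_stopper in the frame of stopper_tray between -0.026 and 0.026 m and y of black_stopper in the frame of stopper_tray between -0.062 and -0.01 m and z of black_stopper in the frame of stopper_tray below 0.0065 m)) or ((x of orange_stopper in the frame of stopper_tray between -0.026 and 0.026 m and y of orange_stopper in the frame of stopper_tray between -0.062 and -0.01 m and z of orange_stopper in the frame of stopper_tray below 0.0065 m) and (x of black_stopper in the frame of stopper_tray between -0.026 and 0.026 m and y of black_stopper in the frame of stopper_tray between 0.01 and 0.062 m and z of black_stopper in the frame of stopper_tray below 0.0065 m))) and x of vial in the frame of vial_tray between -0.026 and 0.026 m and y of vial in the frame of vial_tray between -0.026 and 0.026 m and z of vial in the frame of vial_tray below 0.0065 m and angle between each of yellow_clip, blue_clip, orange_stopper, black_stopper, vial's own z axis and vertical below 0.12 rad and linear speed of each of yellow_clip, blue_clip, orange_stopper, black_stopper, vial below 0.03 m/s and contact force between the fingers and yellow_clip below 0.05 N and contact force between the fingers and blue_clip below 0.05 N and contact force between the fingers and orange_stopper below 0.05 N and contact force between the fingers and black_stopper below 0.05 N and contact force between the fingers and vial below 0.05 N and distance of each of beaker, pinch_clamp from where it was at the start of the episode below 0.03 m); the robot touches nothing.
It fails at once if a piece to be sorted is dropped, thrown or knocked over (moves faster than 0.6 m/s out of the fingers) ((linear speed of yellow_clip above 0.6 m/s and contact force between the fingers and yellow_clip below 0.01 N) or (linear speed of blue_clip above 0.6 m/s and contact force between the fingers and blue_clip below 0.01 N) or (linear speed of orange_stopper above 0.6 m/s and contact force between the fingers and orange_stopper below 0.01 N) or (linear speed of black_stopper above 0.6 m/s and contact force between the fingers and black_stopper below 0.01 N) or (linear speed of vial above 0.6 m/s and contact force between the fingers and vial below 0.01 N)).
It fails at once if the beaker or the pinch clamp is pushed more than 30 mm or tipped over (distance of any of beaker, pinch_clamp from where it was at the start of the episode above 0.03 m or angle between any of beaker, pinch_clamp's own z axis and vertical above 0.3 rad).
It also fails if it takes over 118 s, if anything falls off the work surface, if the arm or the gripper's body presses on something with over 40 N, if the wrist force passes 120 N, or if a joint passes its speed limit or range.

## Robot

A 6-joint arm with a two-finger parallel gripper is mounted at the origin on a cart in front of the work surface, level with it; the furniture and walls round the work are solid. World frame = base frame: x ahead of the robot, y to its left, z up, the work surface at z = 0. Lengths are in m, angles in rad, forces in N, time in s.
With the tool pointing down it reaches from about 0.4 to 0.825 m from the base axis. Payload 7 kg.
Tool frame: the origin (TCP) lies at the very end of the fingers, on their centre line; the grasp point (between the pads) lies 19 mm behind it (robot.tcp_to_grasp is the distance from the TCP to the grasp point, in m); z points along the fingers, y is the line along which they close (so a half turn about z gives the same grasp; the last joint's range is limited). The gripper opens to 88 mm and grips with 3 to 60 N. Pads are 19 mm wide; open, the fingers measure 130 mm over their backs; the gripper's body (78 mm by 193 mm) begins 47 mm behind the grasp point.
Start: joints at [1.625, 0.359, 0.012, 0, -1.224, -0.288], TCP at [0.156, 0.657, 0.227] pointing down, gripper open.
Joint ranges: [-3.07, 3.07], [-1.43, 2.12], [-1.02, 1.25], [-3.03, 1.67], [-3.05, -0], [-3.03, 3.03]. Speed limits (rad/s): [2.39, 2.39, 3.01, 3.14, 3.14, 3.14].

## Interface

Orientations are given as [roll, pitch, yaw] about the fixed x, y, z axes, in that order (R = Rz(yaw) Ry(pitch) Rx(roll)).
In Python, from plant import robot gives the robot as it stands.
- The arm moves only by the tool servo_tool, never from a script. Its argument "series" is a list that holds one entry, the list of rows, each a list of 7 numbers: the shift along the tool's x, y, z in mm, then the turn, a rotation vector about the tool's x, y, z in rad, then the opening, from 0 (shut) to 1 (fully open). In form: [[[dx, dy, dz, wx, wy, wz, gripper], ...]]. A call has 1 to 8 rows; each row is the pose to reach, as a shift and turn from the pose commanded when the call began, along the tool's axes at that moment; what a row does not reach only later rows make up. A row lasts 1/10 s, in which the tool goes at most 50 mm and 8.59 degrees, less where a joint would pass 70% of its speed; a pose out of reach is approached as far as the arm can. A call with a gripper value outside its range is refused whole. The fingers move at their own pace and stop on an object; "grip_force" is the grip in N (left out, the last holds). Time passes only in rows, so rows that repeat a pose let the fingers close. It gives the time, the measured TCP pose, the force, the opening and the grip force at its end, in the units of the state.
- robot.read_state(): the state, without advancing time (a new reading comes with each control period).
- robot.get_image(name): name is "scene" or "top"; returns a dict with "img" (384x512x3 uint8, red, green, blue), "mtx" (3x3 intrinsics, pixels), "D" ([k1, k2, p1, p2, k3] as OpenCV has them; the pictures are not rectified), "R" (3x3) and "t" (3): a world point X has camera coordinates R X + t. Camera axes: x right, y down, z forward; pixel columns grow to the right and rows downward; lengths in m; the calibration is good to about 2 mm. A picture is of the moment at which its call begins. There is no depth.
- robot.close_job(): hands the job in; it is judged then, once.
The state is a dict: "t": time; "joints": joint angles; "qd": joint speeds; "joint_torque": joint torques, N m; "tool_pos": TCP position; "tcp_rot": TCP orientation; "wrist_force": force on the tool from outside, world axes, zero at the start; "moment": the same for the moment, N m; "grip_width": opening from 0.0 (shut) to 1.0 (fully open); "grip_force": force on a finger pad.
Only numpy, scipy, OpenCV 4.12 (cv2) and the standard library are available. Lean on these libraries where they do the work, as an engineer would, in place of code of your own. Each camera call takes 0.05 s, during which the arm holds its last target. There are 200 camera calls.

## Working session

There is one attempt and no reset: what is moved stays moved. The work goes in short steps, Python scripts to look and compute and a tool call to move; the robot and the scene stay as the last step left them, time stands still between calls to the robot, and variables do not carry over. Pictures are saved under pics/ and viewed, at most 14 in all, crops included, and the job is handed in when it is done.

Besides the shell and the picture viewer there is one more tool, called as name(argument=value, ...) on one line, values as JSON. servo_tool: Moves the arm, as the interface text tells. Its arguments: {"type":"object","properties":{"series":{"type":"array"},"grip_force":{"type":"number"}},"required":["series"]}

```bash
mkdir -p pics; ls
python3 - <<'E'
from plant import robot
import cv2
print(robot.read_state())
for n in("scene","top"):
    d=robot.get_image(n); cv2.imwrite(f"pics/{n}0.png",d["img"][:,:,::-1]); print(n,d["mtx"],d["D"],d["R"],d["t"])
E
```

```text
pics
{'t': 0.0, 'joints': array([ 1.62511660e+00,  3.59397267e-01,  1.10800514e-02, -3.58665534e-04,
       -1.22407703e+00, -2.88085626e-01]), 'qd': array([-0.00044251,  0.00034783, -0.00118971,  0.00043348, -0.00208616,
       -0.00032514]), 'joint_torque': array([ 1.48743202e-03, -5.82717061e+01,  2.93052274e+01,  6.99721947e+00,
        6.83462567e-03, -1.49993011e-04]), 'tool_pos': array([0.15627695, 0.65617399, 0.22562365]), 'tcp_rot': array([ 3.13996478e+00, -1.30767255e-04, -2.33887395e-01]), 'wrist_force': array([-0.29189839,  0.34121387, -0.7641829 ]), 'moment': array([-0.0412911 ,  0.05596203, -0.00903777]), 'grip_force': 0.0, 'grip_width': 0.9990750920029401}
scene [[374.03233216   0.         259.66381233]
 [  0.         374.03233216 191.48831144]
 [  0.           0.           1.        ]] [0.02234518 0.         0.         0.         0.        ] [[ 0.6456748  -0.76360876  0.00239042]
 [-0.31431561 -0.2686221  -0.91052066]
 [ 0.69592367  0.58714889 -0.41345667]] [-0.33237848  0.17251757  0.70081797]
top [[452.67215387   0.         256.14764636]
 [  0.         452.67215387 192.84139392]
 [  0.           0.           1.        ]] [-0.04163263  0.          0.          0.          0.        ] [[ 0.01131673 -0.9999324  -0.00266782]
 [-0.99500266 -0.01099616 -0.09924104]
 [ 0.099205    0.00377757 -0.99505985]] [-0.03161874  0.49921638  1.42122476]
```

View pics/top0.png

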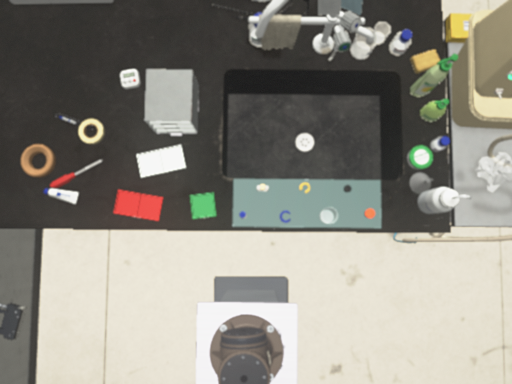

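View pics/scene0.png

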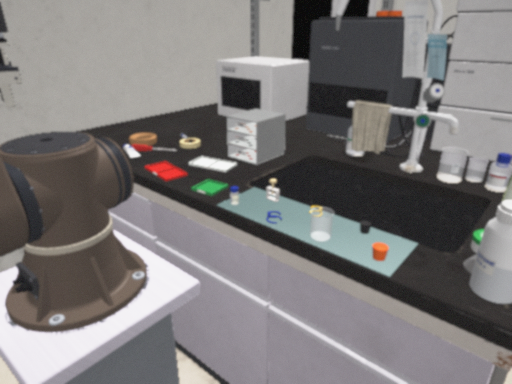

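```bash
cat > h.py <<'E'
import numpy as np, cv2
from plant import robot
def ray(d,uv,z):
    p=cv2.undistortPoints(np.float64(uv).reshape(-1,1,2),d["mtx"],np.float64(d["D"])).reshape(-1,2)
    r=np.c_[p,np.ones(len(p))]@d["R"]; C=-d["R"].T@d["t"]
    return C+r*((z-C[2])/r[:,2])[:,None]
def crop(d,x0,y0,x1,y1,s,f):
    cv2.imwrite(f,cv2.resize(d["img"][y0:y1,x0:x1,::-1],None,fx=s,fy=s,interpolation=cv2.INTER_CUBIC))
E
python3 - <<'E'
from h import *
d=robot.get_image("top"); s=robot.get_image("scene")
crop(d,230,176,390,234,5,"pics/t1.png"); crop(s,215,170,415,270,4,"pics/s1.png")
im=d["img"]; hsv=cv2.cvtColor(im,cv2.COLOR_RGB2HSV)
def blobs(name,lo,hi,roi,z,amin=6):
    m=cv2.inRange(hsv,lo,hi); k=np.zeros_like(m); x0,y0,x1,y1=roi; k[y0:y1,x0:x1]=m[y0:y1,x0:x1]
    n,_,st,c=cv2.connectedComponentsWithStats(k)
    for i in range(1,n):
        if st[i,4]>=amin:
            q=np.argwhere(_==i)[:,::-1].astype(np.float32); r=cv2.minAreaRect(q)
            w=ray(d,[c[i],r[0]],z); b=ray(d,cv2.boxPoints(r),z)[:,:2]
            e=np.diff(b,axis=0); print(name,st[i],c[i].round(1),"cen",w[0].round(4),"rect",w[1].round(4),"sides",np.linalg.norm(e,axis=1)[:2].round(4),"ang",np.arctan2(e[:2,1],e[:2,0]).round(3))
M=(232,178,384,230)
blobs("yel",(18,90,90),(35,255,255),M,.019)
blobs("blue",(108,90,60),(130,255,255),M,.019)
blobs("vialcap",(108,90,60),(130,255,255),(232,200,255,225),.05)
blobs("orange",(3,130,120),(14,255,255),M,.03)
blobs("black",(0,0,0),(180,255,60),(336,180,358,200),.026)
T=(100,140,230,225)
blobs("redtray",(170,100,80),(180,255,255),T,.009,60);blobs("redtray",(0,100,80),(5,255,255),T,.009,60)
blobs("green",(45,100,60),(75,255,255),T,.009,60)
blobs("white",(0,0,170),(180,50,255),(130,140,190,182),.009,60)
E
```

```text
yel [299 183  11  10  55] [304.6 186.7] cen [ 0.5217 -0.1814  0.019 ] rect [ 0.5191 -0.1795  0.019 ] sides [0.0322 0.0291] ang [-1.56   3.141]
blue [240 211   5   7  28] [242.  214.1] cen [0.4314 0.0185 0.019 ] rect [0.4317 0.0184 0.019 ] sides [0.0128 0.0192] ang [-1.56  -3.128]
blue [280 211  10  12  48] [283.7 216.6] cen [ 0.425  -0.1147  0.019 ] rect [ 0.4251 -0.1165  0.019 ] sides [0.0279 0.0359] ang [-1.449 -3.026]
vialcap [240 211   5   7  28] [242.  214.1] cen [0.4298 0.0174 0.05  ] rect [0.4301 0.0173 0.05  ] sides [0.0125 0.0188] ang [-1.56  -3.128]
orange [365 209  10   9  70] [369.5 213.1] cen [ 0.4384 -0.3866  0.03  ] rect [ 0.4387 -0.3867  0.03  ] sides [0.0287 0.0254] ang [-1.56   3.128]
redtray [ 113  189   51   33 1239] [137.9 204.8] cen [0.458  0.3559 0.009 ] rect [0.4579 0.356  0.009 ] sides [0.0845 0.1569] ang [-0.132 -1.731]
green [190 193  26  26 573] [202.6 205.2] cen [0.4593 0.1462 0.009 ] rect [0.4588 0.146  0.009 ] sides [0.0789 0.0768] ang [-1.449 -3.011]
white [ 136  145   50   33 1111] [160.6 160.7] cen [0.6029 0.2867 0.009 ] rect [0.6029 0.2867 0.009 ] sides [0.1531 0.0792] ang [-1.344 -2.902]
```

View pics/t1.png

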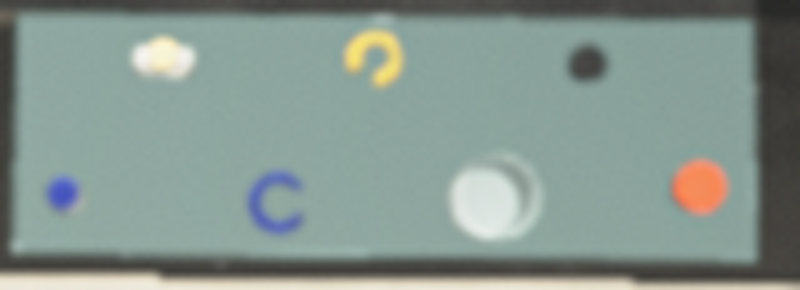

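View pics/s1.png

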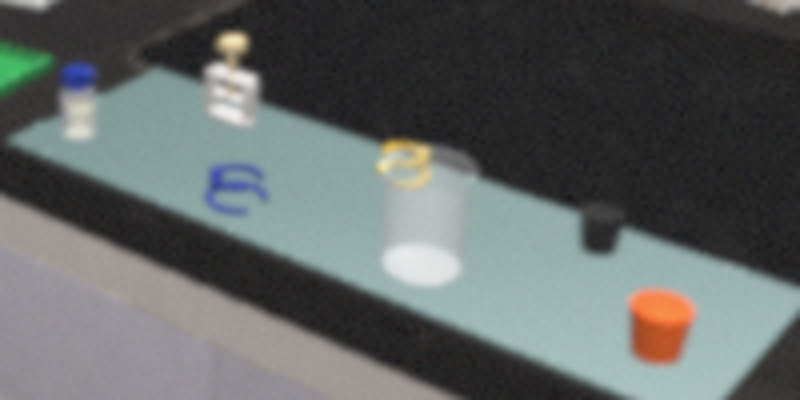

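Crops: in t1, the blue C at (276,203) opens to the right (-y) and the yellow C at (374,58) opens to the lower left. Vial is at (63,193), black at (588,64), orange at (701,187). s1 shows everything standing, with the yellow clip behind the beaker. Next I refine the clips' yaw and the black stopper, and cross-check heights with the scene view.

Run:
```python
from h import *
from scipy.optimize import least_squares
d=robot.get_image("top"); s=robot.get_image("scene"); S=8
def big(im,roi):
    x0,y0,x1,y1=roi; return cv2.resize(im[y0:y1,x0:x1],None,fx=S,fy=S,interpolation=cv2.INTER_CUBIC)
def pts(im,roi,lo,hi):
    m=cv2.inRange(cv2.cvtColor(big(im,roi),cv2.COLOR_RGB2HSV),lo,hi); n,l,st,c=cv2.connectedComponentsWithStats(m)
    i=1+st[1:,4].argmax(); q=np.argwhere(l==i)[:,::-1]
    return (q+.5)/S-.5+np.array(roi[:2])
for n,roi,lo,hi,R in(("yel",(296,178,316,198),(18,80,90),(38,255,255),.0125),("blue",(274,205,296,228),(105,80,50),(135,255,255),.0145)):
    w=ray(d,pts(d["img"],roi,lo,hi),.019)[:,:2]
    f=least_squares(lambda p:np.hypot(*(w-p[:2]).T)-p[2],[*w.mean(0),R],loss="soft_l1",f_scale=.002).x
    a=np.sort(np.arctan2(*(w-f[:2]).T[::-1])); g=np.diff(np.r_[a,a[0]+2*np.pi]); i=g.argmax()
    e=f[:2]-w.mean(0)
    print(n,"circ",f.round(4),"gapmid",a[i]+g[i]/2,"gap",g[i],"cen-dir",np.arctan2(e[1],e[0]),"outer",np.percentile(np.hypot(*(w-f[:2]).T),97))
for n,roi,lo,hi,z in(("vial",(234,204,254,224),(105,80,50),(135,255,255),.05),("black",(338,178,358,200),(0,0,0),(180,255,110),.026),("orange",(360,204,380,224),(2,110,100),(16,255,255),.03)):
    q=pts(d["img"],roi,lo,hi); w=ray(d,q,z)[:,:2]; print(n,w.mean(0).round(4),(w.min(0)+w.max(0))/2,np.ptp(w,axis=0).round(4))
for n,roi,lo,hi,z in(("vial",(226,180,246,210),(105,80,50),(135,255,255),.0445),("black",(355,215,375,240),(0,0,0),(180,255,75),.014),("orange",(366,235,396,265),(2,110,100),(16,255,255),.016)):
    q=pts(s["img"],roi,lo,hi); print("scene",n,ray(s,[(q.min(0)+q.max(0))/2],z)[0].round(4),np.ptp(q,axis=0))
```

```text
yel circ [ 0.52   -0.1809  0.0138] gapmid 2.641381312865029 gap 0.9953172060993203 cen-dir 2.8363724571208233 outer 0.017783167715648605
blue circ [ 0.4268 -0.12    0.016 ] gapmid -1.530583425346224 gap 1.2844987489222779 cen-dir -1.4526844423261858 outer 0.019486550955322694
vial [0.4301 0.0173] [0.42991593 0.01715223] [0.0204 0.0188]
black [ 0.5173 -0.3166] [ 0.51758782 -0.31665107] [0.021  0.0225]
orange [ 0.4388 -0.3866] [ 0.43889687 -0.38647265] [0.0311 0.0328]
scene vial [0.4309 0.0186 0.0445] [9.5  7.25]
scene black [ 0.5322 -0.3091  0.014 ] [19.875 17.875]
scene orange [ 0.442  -0.3871  0.016 ] [15.5  17.75]
```

```bash
cat > go.py <<'E'
import sys; from h import *
# go.py x y z yaw [mm, world] ... : shifts in tool axes from the measured pose
s=robot.read_state(); p=s["tool_pos"]; r=s["tcp_rot"]; y=r[2]
c,n=np.cos(y),np.sin(y)
print("t %.1f"%s["t"],"pos",(p*1000).round(1),"rot",r.round(3),"j6 %.2f"%s["joints"][5],"w",round(s["grip_width"],3),"F",s["wrist_force"].round(1),s["grip_force"])
a=list(map(float,sys.argv[1:]))
for i in range(0,len(a),4):
    e=np.array(a[i:i+3])-p*1000
    print("d",(c*e[0]+n*e[1]).round(1),(n*e[0]-c*e[1]).round(1),(-e[2]).round(1),"wz",round(y-a[i+3],3))
E
python3 go.py 400 400 200 -.1 430 17.5 130 0
```

```text
t 0.3 pos [156.4 656.5 226.3] rot [ 3.141 -0.    -0.234] j6 -0.29 w 1.002 F [-0.2 -0.6  1.5] 0.0
d 296.4 193.1 26.3 wz -0.134
d 414.2 558.2 96.3 wz -0.234
```

servo_tool(series=[[[25,18,3,0,0,-0.02,0.65],[70,46,6,0,0,-0.04,0.65],[110,73,10,0,0,-0.06,0.65],[150,99,14,0,0,-0.08,0.65],[190,125,18,0,0,-0.1,0.65],[230,151,21,0,0,-0.12,0.65],[265,175,24,0,0,-0.13,0.65],[296,193,26,0,0,-0.134,0.65]]], grip_force=10)

```text
t: 1.1
tool_pos: [0.4006, 0.3983, 0.2007]
tcp_rot: [-3.141, -0.0, -0.1]
wrist_force: [1.5, 1.0, -0.4]
grip_width: 0.654
grip_force: 0.0
```

```bash
python3 go.py 430 17.5 130 0
```

```text
t 1.1 pos [400.6 398.3 200.7] rot [-3.141 -0.    -0.1  ] j6 0.34 w 0.654 F [ 1.5  1.  -0.4] 0.0
d 67.2 375.9 70.7 wz -0.1
```

servo_tool(series=[[[8,46,8,0,0,-0.015,0.65],[16,94,18,0,0,-0.03,0.65],[25,142,28,0,0,-0.045,0.65],[34,190,38,0,0,-0.06,0.65],[42,238,48,0,0,-0.075,0.65],[51,286,57,0,0,-0.09,0.65],[60,334,65,0,0,-0.1,0.65],[67,376,71,0,0,-0.1,0.65]]])

```text
t: 1.9
tool_pos: [0.4284, 0.0174, 0.1295]
tcp_rot: [-3.141, -0.0, 0.001]
wrist_force: [1.1, -0.8, 0.1]
grip_width: 0.647
grip_force: 0.0
```

```bash
python3 go.py 430 17.5 60 0 430 17.5 18 0
```

```text
t 1.9 pos [428.4  17.4 129.5] rot [-3.141e+00 -0.000e+00  1.000e-03] j6 1.07 w 0.647 F [ 1.1 -0.8  0.1] 0.0
d 1.6 -0.1 69.5 wz 0.001
d 1.6 -0.1 111.5 wz 0.001
```

servo_tool(series=[[[1,0,40,0,0,0,0.65],[1.5,0,75,0,0,0,0.65],[1.5,0,98,0,0,0,0.65],[1.5,0,111,0,0,0,0.65],[1.5,0,111,0,0,0,0.65]]])

```text
t: 2.4
tool_pos: [0.4292, 0.0188, 0.0171]
tcp_rot: [3.14, 0.003, -0.0]
wrist_force: [-0.1, 0.1, -0.3]
grip_width: 0.649
grip_force: 0.0
```

servo_tool(series=[[[0,0,0,0,0,0,0.4],[0,0,0,0,0,0,0.25],[0,0,0,0,0,0,0.1],[0,0,0,0,0,0,0.1],[0,0,0,0,0,0,0.1],[0,0,0,0,0,0,0.1]]])

```text
t: 3.0
tool_pos: [0.4307, 0.0196, 0.019]
tcp_rot: [-3.141, -0.001, 0.0]
wrist_force: [0.2, 0.3, 4.1]
grip_width: 0.25
grip_force: 10.0
```

```bash
python3 go.py 459 146 80 .12 459 146 21 .12
```

```text
t 3.0 pos [430.7  19.6  19. ] rot [-3.141e+00 -1.000e-03  0.000e+00] j6 1.06 w 0.25 F [0.2 0.3 4.1] 9.995152336086903
d 28.4 -126.4 -61.0 wz -0.12
d 28.4 -126.4 -2.0 wz -0.12
```

servo_tool(series=[[[0,0,-20,0,0,0,0.1],[3,-10,-45,0,0,-0.02,0.1],[10,-40,-45,0,0,-0.05,0.1],[18,-78,-45,0,0,-0.08,0.1],[25,-112,-45,0,0,-0.12,0.1],[28,-126,-40,0,0,-0.12,0.1],[28,-126,-22,0,0,-0.12,0.1],[28,-126,-10,0,0,-0.12,0.1]]])

```text
t: 3.8
tool_pos: [0.4577, 0.1456, 0.0275]
tcp_rot: [3.141, 0.001, 0.12]
wrist_force: [-1.1, 0.5, -0.2]
grip_width: 0.255
grip_force: 10.0
```

```bash
python3 go.py 459 146 20 .12
```

```text
t 3.8 pos [457.7 145.6  27.5] rot [3.141e+00 1.000e-03 1.200e-01] j6 0.97 w 0.255 F [-1.1  0.5 -0.2] 9.967804487296235
d 1.3 -0.3 7.5 wz 0.0
```

servo_tool(series=[[[0,0,4,0,0,0,0.1],[0,0,7,0,0,0,0.1],[0,0,8.5,0,0,0,0.1],[0,0,8.5,0,0,0,0.1],[0,0,8.5,0,0,0,0.3],[0,0,8.5,0,0,0,0.38],[0,0,8.5,0,0,0,0.45],[0,0,8.5,0,0,0,0.5]]])

```text
t: 4.6
tool_pos: [0.4584, 0.1455, 0.0202]
tcp_rot: [-3.141, -0.0, 0.12]
wrist_force: [-0.5, 0.1, 0.2]
grip_width: 0.473
grip_force: 0.0
```

servo_tool(series=[[[0,0,-20,0,0,0,0.5],[0,0,-60,0,0,0,0.5],[0,0,-100,0,0,0,0.6],[0,0,-110,0,0,0,0.65]]])

```text
t: 5.0
tool_pos: [0.4603, 0.1468, 0.1344]
tcp_rot: [-3.139, -0.006, 0.121]
wrist_force: [0.5, 0.7, -0.2]
grip_width: 0.616
grip_force: 0.0
```

```bash
python3 go.py 427 -120 100 -1.5 427 -120 12 -1.5
```

```text
t 5.0 pos [460.3 146.8 134.4] rot [-3.139 -0.006  0.121] j6 0.97 w 0.616 F [ 0.5  0.7 -0.2] 0.0
d -65.3 260.8 34.4 wz 1.621
d -65.3 260.8 122.4 wz 1.621
```

servo_tool(series=[[[-6,20,3,0,0,0.13,0.65],[-14,55,7,0,0,0.27,0.65],[-23,92,11,0,0,0.41,0.65],[-32,129,15,0,0,0.55,0.65],[-42,166,19,0,0,0.69,0.65],[-51,203,23,0,0,0.83,0.65],[-59,237,27,0,0,0.97,0.65],[-65,261,30,0,0,1.11,0.65]]])

```text
t: 5.8
tool_pos: [0.4242, -0.1232, 0.0996]
tcp_rot: [3.141, 0.0, -0.997]
wrist_force: [0.8, -0.1, -0.6]
grip_width: 0.651
grip_force: 0.0
```

servo_tool(series=[[[0,0,0,0,0,0.13,0.65],[0,0,0,0,0,0.27,0.65],[0,0,0,0,0,0.4,0.65],[0,0,0,0,0,0.51,0.65],[0,0,0,0,0,0.51,0.65]]])

```text
t: 6.3
tool_pos: [0.4248, -0.1215, 0.0998]
tcp_rot: [3.141, 0.0, -1.502]
wrist_force: [0.5, 0.2, -0.6]
grip_width: 0.648
grip_force: 0.0
```

```bash
python3 - <<'E'
from h import *
d=robot.get_image("top"); s=robot.get_image("scene"); a=d["img"][170:240,170:330,::-1]; b=s["img"][170:250,190:350,::-1]
f=lambda i:cv2.resize(i,None,fx=4,fy=4,interpolation=cv2.INTER_CUBIC)[:300]
cv2.imwrite("pics/c2.png",np.vstack([f(a),f(b)])[:600])
E
python3 go.py 427 -120 12 -1.5
```

```text
t 6.4 pos [ 425.  -121.4   99.9] rot [ 3.141  0.    -1.497] j6 -0.10 w 0.653 F [ 0.1 -0.3 -1.2] 0.0
d -1.3 -2.1 87.9 wz 0.003
```

View pics/c2.png

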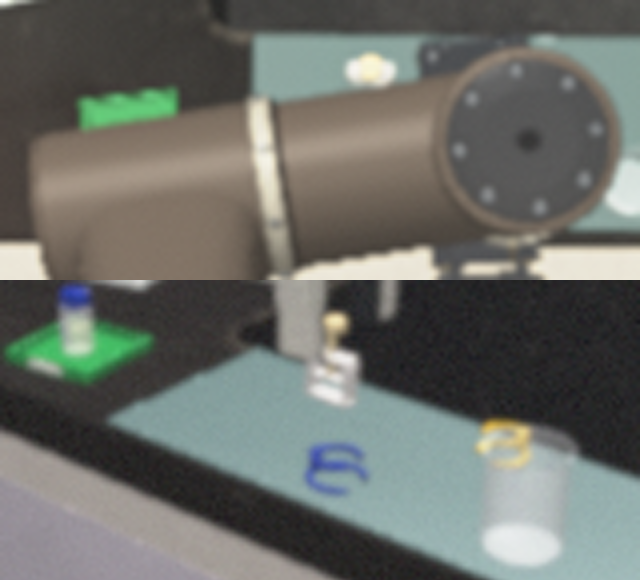

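Vial stands upright in the green tray (crop 75,320), and the fingertips straddle the line above the blue clip at (336,470). Descending.

servo_tool(series=[[[-1,-2,35,0,0,0,0.65],[-1,-2,65,0,0,0,0.65],[-1,-2,82,0,0,0,0.65],[-1,-2,88,0,0,0,0.65],[-1,-2,88,0,0,0,0.65],[-1,-2,88,0,0,0,0.65]]])

```text
t: 7.0
tool_pos: [0.4276, -0.1202, 0.0127]
tcp_rot: [-3.141, -0.0, -1.499]
wrist_force: [-0.1, -0.1, 1.2]
grip_width: 0.647
grip_force: 0.0
```

servo_tool(series=[[[0,0,0,0,0,0,0.5],[0,0,0,0,0,0,0.42],[0,0,0,0,0,0,0.35],[0,0,0,0,0,0,0.25],[0,0,0,0,0,0,0.25],[0,0,0,0,0,0,0.25]]], grip_force=8)

```text
t: 7.6
tool_pos: [0.4272, -0.1203, 0.0123]
tcp_rot: [-3.141, -0.0, -1.5]
wrist_force: [-0.8, 0.3, 5.1]
grip_width: 0.362
grip_force: 8.0
```

```bash
python3 go.py 453 320 90 -1.5 453 320 13 -1.5
```

```text
t 7.6 pos [ 427.2 -120.3   12.3] rot [-3.141 -0.    -1.5  ] j6 -0.10 w 0.362 F [-0.8  0.3  5.1] 8.000055447765018
d -437.3 -57.0 -77.7 wz 0.0
d -437.3 -57.0 -0.7 wz 0.0
```

servo_tool(series=[[[0,0,-15,0,0,0,0.25],[0,0,-50,0,0,0,0.25],[-12,-2,-85,0,0,0,0.25],[-45,-6,-95,0,0,0,0.25],[-88,-12,-95,0,0,0,0.25],[-133,-17,-95,0,0,0,0.25],[-178,-23,-95,0,0,0,0.25],[-223,-29,-95,0,0,0,0.25]]])

```text
t: 8.4
tool_pos: [0.4397, 0.106, 0.1072]
tcp_rot: [-3.141, 0.0, -1.5]
wrist_force: [0.9, -0.2, -0.7]
grip_width: 0.357
grip_force: 8.0
```

servo_tool(series=[[[-45,-6,0,0,0,0,0.25],[-90,-12,0,0,0,0,0.25],[-135,-17,0,0,0,0,0.25],[-175,-23,0,0,0,0,0.25],[-203,-27,5,0,0,0,0.25],[-214,-28,25,0,0,0,0.25],[-214,-28,50,0,0,0,0.25],[-214,-28,70,0,0,0,0.25]]])

```text
t: 9.2
tool_pos: [0.4522, 0.3198, 0.0355]
tcp_rot: [3.141, -0.001, -1.499]
wrist_force: [-0.0, -0.2, -0.4]
grip_width: 0.36
grip_force: 8.0
```

```bash
python3 go.py 453 320 13.5 -1.5
```

```text
t 9.2 pos [452.2 319.8  35.5] rot [ 3.141e+00 -1.000e-03 -1.499e+00] j6 -0.90 w 0.36 F [-0.  -0.2 -0.4] 7.999857870352434
d -0.1 -0.8 22.0 wz 0.001
```

servo_tool(series=[[[0,0,10,0,0,0,0.25],[0,0,18,0,0,0,0.25],[0,0,22,0,0,0,0.25],[0,0,23.2,0,0,0,0.25],[0,0,23.2,0,0,0,0.4],[0,0,23.2,0,0,0,0.47],[0,0,23.2,0,0,0,0.53],[0,0,23.2,0,0,0,0.58]]])

```text
t: 10.0
tool_pos: [0.453, 0.3198, 0.0143]
tcp_rot: [-3.141, 0.001, -1.5]
wrist_force: [0.2, -0.2, -0.2]
grip_width: 0.553
grip_force: 0.0
```

servo_tool(series=[[[0,0,-20,0,0,0,0.6],[0,0,-60,0,0,0,0.6],[0,0,-100,0,0,0,0.6],[0,0,-115,0,0,0,0.65]]])

```text
t: 10.4
tool_pos: [0.4543, 0.3211, 0.1332]
tcp_rot: [-3.137, 0.004, -1.499]
wrist_force: [0.2, 0.2, 0.3]
grip_width: 0.631
grip_force: 0.0
```

```bash
python3 go.py 520 -181 100 -.5
```

```text
t 10.4 pos [454.3 321.1 133.2] rot [-3.137  0.004 -1.499] j6 -0.90 w 0.631 F [0.2 0.2 0.3] 0.0
d 505.5 -29.6 33.2 wz -0.999
```

servo_tool(series=[[[20,-1,2,0,0,-0.06,0.65],[62,-4,5,0,0,-0.15,0.65],[108,-6,8,0,0,-0.25,0.65],[154,-9,10,0,0,-0.35,0.65],[200,-12,12,0,0,-0.45,0.65],[246,-14,14,0,0,-0.55,0.65],[292,-17,16,0,0,-0.65,0.65],[338,-20,18,0,0,-0.75,0.65]]])

```text
t: 11.2
tool_pos: [0.4968, -0.0178, 0.1113]
tcp_rot: [-3.141, -0.001, -0.745]
wrist_force: [1.2, -0.0, -0.3]
grip_width: 0.647
grip_force: 0.0
```

```bash
python3 go.py 520 -181 100 -.5
```

```text
t 11.2 pos [496.8 -17.8 111.3] rot [-3.141e+00 -1.000e-03 -7.450e-01] j6 0.47 w 0.647 F [ 1.2 -0.  -0.3] 0.0
d 127.7 104.2 11.3 wz -0.245
```

servo_tool(series=[[[34,28,3,0,0,-0.08,0.65],[66,54,6,0,0,-0.16,0.65],[98,80,9,0,0,-0.22,0.65],[120,98,11,0,0,-0.245,0.65],[128,104,11,0,0,-0.245,0.65],[128,104,11,0,0,-0.245,0.65]]])

```text
t: 11.8
tool_pos: [0.5195, -0.1806, 0.0997]
tcp_rot: [3.141, 0.0, -0.508]
wrist_force: [-1.0, 0.0, -0.3]
grip_width: 0.648
grip_force: 0.0
```

```bash
python3 go.py 520 -181 12 -.5
```

```text
t 11.8 pos [ 519.5 -180.6   99.7] rot [ 3.141  0.    -0.508] j6 1.04 w 0.648 F [-1.   0.  -0.3] 0.0
d 0.7 0.1 87.7 wz -0.008
```

servo_tool(series=[[[0,0,35,0,0,0,0.65],[0,0,65,0,0,0,0.65],[0,0,82,0,0,0,0.65],[0,0,88,0,0,0,0.65],[0,0,88,0,0,0,0.65],[0,0,88,0,0,0,0.65]]])

```text
t: 12.4
tool_pos: [0.5204, -0.1789, 0.0129]
tcp_rot: [-3.141, -0.001, -0.504]
wrist_force: [-0.3, -0.3, 0.0]
grip_width: 0.652
grip_force: 0.0
```

servo_tool(series=[[[0,0,0,0,0,0,0.5],[0,0,0,0,0,0,0.4],[0,0,0,0,0,0,0.32],[0,0,0,0,0,0,0.22],[0,0,0,0,0,0,0.22],[0,0,0,0,0,0,0.22]]])

```text
t: 13.0
tool_pos: [0.5197, -0.1795, 0.0121]
tcp_rot: [-3.142, -0.0, -0.505]
wrist_force: [-0.2, -0.1, 2.4]
grip_width: 0.301
grip_force: 8.0
```

```bash
python3 go.py 463 392 13 -1.5
```

```text
t 13.0 pos [ 519.7 -179.5   12.1] rot [-3.142 -0.    -0.505] j6 1.04 w 0.301 F [-0.2 -0.1  2.4] 8.000224054997034
d -326.0 -472.8 -0.9 wz 0.995
```

servo_tool(series=[[[0,0,-10,0,0,0,0.22],[0,0,-35,0,0,0,0.22],[0,0,-65,0,0,0,0.22],[-3,-4,-88,0,0,0,0.22],[-16,-22,-95,0,0,0.05,0.22],[-40,-57,-95,0,0,0.13,0.22]]])

```text
t: 13.6
tool_pos: [0.5132, -0.1107, 0.109]
tcp_rot: [-3.139, -0.003, -0.64]
wrist_force: [0.7, 1.0, -0.1]
grip_width: 0.305
grip_force: 8.0
```

```bash
python3 - <<'E'
from h import *
s=robot.get_image("scene"); crop(s,180,130,380,250,4,"pics/c3.png")
E
python3 go.py 463 392 107 -1.5
```

```text
t 13.7 pos [ 512.1 -105.8  108.4] rot [-3.139e+00 -1.000e-03 -6.450e-01] j6 0.75 w 0.307 F [-3.4  5.4 -1.7] 7.999318303392329
d -338.6 -368.2 1.4 wz 0.855
```

View pics/c3.png

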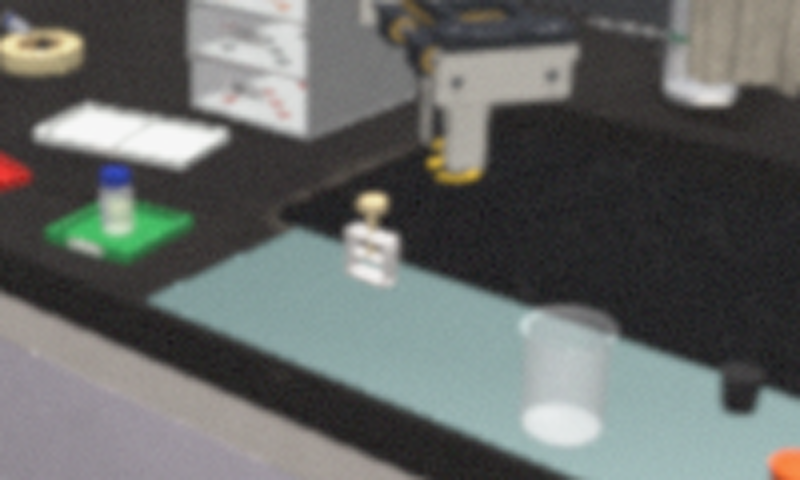

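The yellow clip hangs level in the fingers at (455,165), and the bystanders have not moved. Carrying on.

servo_tool(series=[[[-20,-21,0,0,0,0.06,0.22],[-50,-54,0,0,0,0.16,0.22],[-83,-90,0,0,0,0.27,0.22],[-116,-126,0,0,0,0.38,0.22],[-149,-162,0,0,0,0.49,0.22],[-182,-198,0,0,0,0.6,0.22],[-215,-234,0,0,0,0.7,0.22],[-248,-270,0,0,0,0.78,0.22]]])

```text
t: 14.45
tool_pos: [0.4719, 0.2563, 0.1077]
tcp_rot: [-3.141, 0.0, -1.418]
wrist_force: [1.5, -1.0, -0.4]
grip_width: 0.3
grip_force: 8.0
```

```bash
python3 go.py 463 392 35 -1.5
```

```text
t 14.4 pos [471.9 256.3 107.7] rot [-3.141  0.    -1.418] j6 -0.71 w 0.3 F [ 1.5 -1.  -0.4] 7.997028969425344
d -135.4 -11.8 72.7 wz 0.082
```

servo_tool(series=[[[-38,-3,0,0,0,0.03,0.22],[-78,-7,0,0,0,0.06,0.22],[-114,-10,4,0,0,0.08,0.22],[-132,-12,20,0,0,0.08,0.22],[-135,-12,45,0,0,0.08,0.22],[-135,-12,65,0,0,0.08,0.22],[-135,-12,75,0,0,0.08,0.22],[-135,-12,75,0,0,0.08,0.22]]])

```text
t: 15.25
tool_pos: [0.4629, 0.3887, 0.0308]
tcp_rot: [3.14, -0.002, -1.495]
wrist_force: [-0.1, 0.0, 0.0]
grip_width: 0.301
grip_force: 8.0
```

```bash
python3 go.py 463 392 13.3 -1.5
```

```text
t 15.2 pos [462.9 388.7  30.8] rot [ 3.140e+00 -2.000e-03 -1.495e+00] j6 -0.95 w 0.301 F [-0.1  0.   0. ] 7.99999212902506
d -3.3 -0.4 17.5 wz 0.005
```

servo_tool(series=[[[-2,0,8,0,0,0,0.22],[-3,0,14,0,0,0,0.22],[-3,0,16,0,0,0,0.22],[-3,0,17,0,0,0,0.22],[-3,0,17,0,0,0,0.34],[-3,0,17,0,0,0,0.42],[-3,0,17,0,0,0,0.5],[-3,0,17,0,0,0,0.55]]])

```text
t: 16.05
tool_pos: [0.4633, 0.3926, 0.0151]
tcp_rot: [-3.141, 0.0, -1.495]
wrist_force: [-0.0, -0.2, 0.6]
grip_width: 0.519
grip_force: 0.0
```

servo_tool(series=[[[0,0,-20,0,0,0,0.55],[0,0,-60,0,0,0,0.6],[0,0,-100,0,0,0,0.6],[0,0,-115,0,0,0,0.6]]])

```text
t: 16.45
tool_pos: [0.4646, 0.3941, 0.1344]
tcp_rot: [-3.137, 0.004, -1.494]
wrist_force: [0.6, 0.1, -0.3]
grip_width: 0.597
grip_force: 0.0
```

```bash
python3 go.py 517.5 -316.5 110 0
```

```text
t 16.4 pos [464.6 394.1 134.4] rot [-3.137  0.004 -1.494] j6 -0.95 w 0.597 F [ 0.6  0.1 -0.3] 0.0
d 712.5 1.7 24.4 wz -1.494
```

servo_tool(series=[[[20,0,2,0,0,-0.05,0.6],[62,0,4,0,0,-0.14,0.6],[108,0,6,0,0,-0.24,0.6],[154,0,8,0,0,-0.34,0.6],[200,0,10,0,0,-0.44,0.6],[246,0,12,0,0,-0.54,0.6],[292,0,14,0,0,-0.64,0.6],[338,0,14,0,0,-0.74,0.6]]])

```text
t: 17.25
tool_pos: [0.4885, 0.0537, 0.116]
tcp_rot: [-3.141, -0.0, -0.75]
wrist_force: [1.5, 0.7, -0.3]
grip_width: 0.598
grip_force: 0.0
```

```bash
python3 go.py 517.5 -316.5 110 0
```

```text
t 17.2 pos [488.5  53.7 116. ] rot [-3.141 -0.    -0.75 ] j6 0.31 w 0.598 F [ 1.5  0.7 -0.3] 0.0
d 273.6 251.1 6.0 wz -0.75
```

servo_tool(series=[[[32,30,1,0,0,-0.1,0.6],[66,61,2,0,0,-0.2,0.6],[100,92,3,0,0,-0.3,0.6],[134,123,4,0,0,-0.4,0.6],[168,154,5,0,0,-0.5,0.6],[202,185,6,0,0,-0.6,0.6],[236,216,6,0,0,-0.7,0.6],[262,240,6,0,0,-0.75,0.6]]])

```text
t: 18.05
tool_pos: [0.5151, -0.3014, 0.1099]
tcp_rot: [3.141, -0.0, -0.002]
wrist_force: [0.7, 1.7, -0.1]
grip_width: 0.598
grip_force: 0.0
```

```bash
python3 go.py 517.5 -316.5 14 0
```

```text
t 18.1 pos [ 515.1 -301.4  109.9] rot [ 3.141e+00 -0.000e+00 -2.000e-03] j6 1.77 w 0.598 F [ 0.7  1.7 -0.1] 0.0
d 2.4 15.1 95.9 wz -0.002
```

servo_tool(series=[[[2,15,10,0,0,0,0.6],[2,15,45,0,0,0,0.6],[2,15,75,0,0,0,0.6],[2,15,90,0,0,0,0.6],[2,15,96,0,0,0,0.6],[2,15,96,0,0,0,0.6],[2,15,96,0,0,0,0.6]]])

```text
t: 18.75
tool_pos: [0.5179, -0.3138, 0.0147]
tcp_rot: [3.141, -0.001, -0.004]
wrist_force: [0.8, -0.5, 1.2]
grip_width: 0.6
grip_force: 0.0
```

servo_tool(series=[[[0,0,0,0,0,0,0.45],[0,0,0,0,0,0,0.35],[0,0,0,0,0,0,0.28],[0,0,0,0,0,0,0.15],[0,0,0,0,0,0,0.15],[0,0,0,0,0,0,0.15]]], grip_force=12)

```text
t: 19.35
tool_pos: [0.5174, -0.3139, 0.0142]
tcp_rot: [3.141, -0.0, -0.005]
wrist_force: [-1.6, 1.2, 3.8]
grip_width: 0.276
grip_force: 12.0
```

```bash
python3 go.py 595 322 15 .23
```

```text
t 19.4 pos [ 517.4 -313.9   14.2] rot [ 3.141 -0.    -0.005] j6 1.79 w 0.276 F [-1.6  1.2  3.8] 12.000332325696945
d 74.6 -636.3 -0.8 wz -0.235
```

servo_tool(series=[[[0,0,-12,0,0,0,0.15],[0,0,-45,0,0,0,0.15],[1,-8,-80,0,0,0,0.15],[4,-34,-95,0,0,-0.01,0.15],[9,-74,-95,0,0,-0.02,0.15],[14,-118,-95,0,0,-0.04,0.15],[19,-163,-95,0,0,-0.06,0.15],[24,-208,-95,0,0,-0.08,0.15]]])

```text
t: 20.15
tool_pos: [0.5422, -0.1044, 0.1098]
tcp_rot: [-3.142, -0.001, 0.076]
wrist_force: [1.1, -0.1, -0.1]
grip_width: 0.272
grip_force: 12.0
```

servo_tool(series=[[[9,-44,0,0,0,-0.02,0.15],[18,-88,0,0,0,-0.04,0.15],[27,-132,0,0,0,-0.06,0.15],[36,-176,0,0,0,-0.08,0.15],[45,-220,0,0,0,-0.1,0.15],[54,-264,0,0,0,-0.12,0.15],[63,-308,0,0,0,-0.14,0.15],[72,-352,0,0,0,-0.155,0.15]]])

```text
t: 20.95
tool_pos: [0.5875, 0.2524, 0.1098]
tcp_rot: [-3.141, -0.0, 0.231]
wrist_force: [0.4, -0.2, -0.1]
grip_width: 0.277
grip_force: 12.0
```

```bash
python3 go.py 595 322 15 .23
```

```text
t 20.9 pos [587.5 252.4 109.8] rot [-3.141 -0.     0.231] j6 1.09 w 0.277 F [ 0.4 -0.2 -0.1] 11.999332755804062
d 23.3 -66.1 94.8 wz 0.001
```

servo_tool(series=[[[9,-26,5,0,0,0,0.15],[18,-52,15,0,0,0,0.15],[23,-66,35,0,0,0,0.15],[23,-66,58,0,0,0,0.15],[23,-66,76,0,0,0,0.15],[23,-66,86,0,0,0,0.15],[23,-66,86,0,0,0,0.15]]])

```text
t: 21.65
tool_pos: [0.5942, 0.3193, 0.0217]
tcp_rot: [3.14, 0.002, 0.23]
wrist_force: [-0.1, -0.5, -0.3]
grip_width: 0.274
grip_force: 12.0
```

```bash
python3 go.py 595 322 15.3 .23
```

```text
t 21.6 pos [594.2 319.3  21.7] rot [3.14e+00 2.00e-03 2.30e-01] j6 1.02 w 0.274 F [-0.1 -0.5 -0.3] 11.999938488006592
d 1.4 -2.5 6.4 wz -0.0
```

servo_tool(series=[[[1,-2,4,0,0,0,0.15],[1,-2,6.5,0,0,0,0.15],[1,-2,7.8,0,0,0,0.15],[1,-2,7.8,0,0,0,0.15],[1,-2,7.8,0,0,0,0.32],[1,-2,7.8,0,0,0,0.4],[1,-2,7.8,0,0,0,0.47],[1,-2,7.8,0,0,0,0.52]]])

```text
t: 22.45
tool_pos: [0.5954, 0.3221, 0.0152]
tcp_rot: [-3.142, -0.0, 0.23]
wrist_force: [-0.2, -0.2, -0.1]
grip_width: 0.492
grip_force: 0.0
```

servo_tool(series=[[[0,0,-20,0,0,0,0.52],[0,0,-60,0,0,0,0.6],[0,0,-90,0,0,0,0.6],[0,0,-100,0,0,0,0.6]]])

```text
t: 22.85
tool_pos: [0.5971, 0.3233, 0.1192]
tcp_rot: [-3.139, -0.005, 0.231]
wrist_force: [0.3, 0.2, 0.2]
grip_width: 0.598
grip_force: 0.0
```

```bash
python3 go.py 439 -386.5 120 0
```

```text
t 22.9 pos [597.1 323.3 119.2] rot [-3.139 -0.005  0.231] j6 1.02 w 0.598 F [0.3 0.2 0.2] 0.0
d -316.2 654.8 -0.8 wz 0.231
```

servo_tool(series=[[[-9,18,0,0,0,0.03,0.6],[-27,56,0,0,0,0.06,0.6],[-47,97,0,0,0,0.1,0.6],[-67,139,0,0,0,0.14,0.6],[-87,180,0,0,0,0.18,0.6],[-107,222,0,0,0,0.22,0.6],[-127,263,0,0,0,0.26,0.6],[-147,304,0,0,0,0.3,0.6]]])

```text
t: 23.65
tool_pos: [0.5207, -0.009, 0.1149]
tcp_rot: [-3.142, 0.0, -0.071]
wrist_force: [2.4, -1.1, -0.2]
grip_width: 0.603
grip_force: 0.0
```

```bash
python3 go.py 439 -386.5 120 -.3
```

```text
t 23.6 pos [520.7  -9.  114.9] rot [-3.142  0.    -0.071] j6 1.14 w 0.603 F [ 2.4 -1.1 -0.2] 0.0
d -54.6 382.3 -5.1 wz 0.229
```

servo_tool(series=[[[-6,45,-1,0,0,0.03,0.6],[-12,90,-2,0,0,0.06,0.6],[-19,135,-3,0,0,0.09,0.6],[-26,180,-4,0,0,0.12,0.6],[-32,225,-5,0,0,0.15,0.6],[-39,270,-5,0,0,0.18,0.6],[-45,315,-5,0,0,0.21,0.6],[-51,355,-5,0,0,0.23,0.6]]])

```text
t: 24.45
tool_pos: [0.4451, -0.3599, 0.1198]
tcp_rot: [-3.142, 0.0, -0.301]
wrist_force: [1.5, 1.2, -0.3]
grip_width: 0.598
grip_force: 0.0
```

```bash
python3 go.py 439 -386.5 15 -.3
```

```text
t 24.4 pos [ 445.1 -359.9  119.8] rot [-3.142  0.    -0.301] j6 1.61 w 0.598 F [ 1.5  1.2 -0.3] 0.0
d 2.1 27.2 104.8 wz -0.001
```

servo_tool(series=[[[2,27,5,0,0,0,0.6],[2,27,40,0,0,0,0.6],[2,27,75,0,0,0,0.6],[2,27,97,0,0,0,0.6],[2,27,105,0,0,0,0.6],[2,27,105,0,0,0,0.6],[2,27,105,0,0,0,0.6]]])

```text
t: 25.15
tool_pos: [0.4406, -0.3846, 0.016]
tcp_rot: [3.141, -0.001, -0.299]
wrist_force: [0.0, 0.3, 0.6]
grip_width: 0.6
grip_force: 0.0
```

servo_tool(series=[[[0,0,0,0,0,0,0.5],[0,0,0,0,0,0,0.42],[0,0,0,0,0,0,0.35],[0,0,0,0,0,0,0.22],[0,0,0,0,0,0,0.22],[0,0,0,0,0,0,0.22]]])

```text
t: 25.75
tool_pos: [0.4404, -0.3845, 0.0158]
tcp_rot: [3.141, -0.001, -0.3]
wrist_force: [0.0, 2.1, 4.9]
grip_width: 0.353
grip_force: 12.0
```

```bash
python3 go.py 611 252 15 .23
```

```text
t 25.8 pos [ 440.4 -384.5   15.8] rot [ 3.141e+00 -1.000e-03 -3.000e-01] j6 1.65 w 0.353 F [0.  2.1 4.9] 12.000671625137329
d -24.8 -658.5 0.8 wz -0.53
```

servo_tool(series=[[[0,0,-12,0,0,0,0.22],[0,0,-45,0,0,0,0.22],[0,-8,-82,0,0,-0.01,0.22],[-1,-34,-100,0,0,-0.03,0.22],[-3,-74,-100,0,0,-0.06,0.22],[-4,-118,-100,0,0,-0.1,0.22],[-6,-163,-100,0,0,-0.14,0.22],[-8,-208,-100,0,0,-0.18,0.22]]])

```text
t: 26.55
tool_pos: [0.4939, -0.1817, 0.1159]
tcp_rot: [-3.142, -0.001, -0.119]
wrist_force: [1.0, -0.1, -0.3]
grip_width: 0.356
grip_force: 12.0
```

```bash
python3 go.py 611 252 116 .23
```

```text
t 26.6 pos [ 493.9 -181.7  115.9] rot [-3.142e+00 -1.000e-03 -1.190e-01] j6 1.43 w 0.356 F [ 1.  -0.1 -0.3] 11.998760998249054
d 65.0 -444.5 -0.1 wz -0.349
```

servo_tool(series=[[[7,-46,0,0,0,-0.04,0.22],[13,-91,0,0,0,-0.08,0.22],[20,-136,0,0,0,-0.12,0.22],[26,-181,0,0,0,-0.16,0.22],[33,-226,0,0,0,-0.2,0.22],[40,-271,0,0,0,-0.24,0.22],[46,-316,0,0,0,-0.28,0.22],[53,-360,0,0,0,-0.32,0.22]]])

```text
t: 27.35
tool_pos: [0.5895, 0.1698, 0.1159]
tcp_rot: [-3.141, -0.0, 0.202]
wrist_force: [0.3, -0.9, -0.0]
grip_width: 0.359
grip_force: 12.0
```

```bash
python3 go.py 611 252 25 .23
```

```text
t 27.4 pos [589.5 169.8 115.9] rot [-3.141 -0.     0.202] j6 1.17 w 0.359 F [ 0.3 -0.9 -0. ] 11.99946641921997
d 37.6 -76.2 90.9 wz -0.028
```

servo_tool(series=[[[15,-30,2,0,0,-0.01,0.22],[30,-60,6,0,0,-0.02,0.22],[37,-76,25,0,0,-0.028,0.22],[37,-76,50,0,0,-0.028,0.22],[37,-76,74,0,0,-0.028,0.22],[37,-76,89,0,0,-0.028,0.22],[37,-76,91,0,0,-0.028,0.22]]])

```text
t: 28.05
tool_pos: [0.6094, 0.2488, 0.0223]
tcp_rot: [3.14, 0.003, 0.228]
wrist_force: [-0.7, -0.8, 0.7]
grip_width: 0.353
grip_force: 12.0
```

```bash
python3 go.py 611 252 17 .23
```

```text
t 28.1 pos [609.4 248.8  22.3] rot [3.14e+00 3.00e-03 2.28e-01] j6 1.12 w 0.353 F [-0.7 -0.8  0.7] 11.999889761209488
d 2.3 -2.8 5.3 wz -0.002
```

servo_tool(series=[[[1,-2,4,0,0,0,0.22],[1,-2,6.5,0,0,0,0.22],[1,-2,7.8,0,0,0,0.22],[1,-2,7.8,0,0,0,0.22],[1,-2,7.8,0,0,0,0.4],[1,-2,7.8,0,0,0,0.46],[1,-2,7.8,0,0,0,0.52],[1,-2,7.8,0,0,0,0.55]]])

```text
t: 28.85
tool_pos: [0.6111, 0.2519, 0.0164]
tcp_rot: [-3.142, -0.0, 0.228]
wrist_force: [0.3, 0.1, -0.4]
grip_width: 0.533
grip_force: 0.0
```

servo_tool(series=[[[0,0,-20,0,0,0,0.55],[0,0,-60,0,0,0,0.55],[0,0,-100,0,0,0,0.55],[0,40,-120,0,0,0,0.55],[0,85,-120,0,0,0,0.55],[0,130,-120,0,0,0,0.55],[0,180,-120,0,0,0,0.55],[0,230,-120,0,0,0,0.55]]])

```text
t: 29.65
tool_pos: [0.6633, 0.0262, 0.1366]
tcp_rot: [-3.142, -0.0, 0.229]
wrist_force: [1.5, -0.1, -0.3]
grip_width: 0.553
grip_force: 0.0
```

servo_tool(series=[[[0,40,0,0,0,0,0.55],[0,80,0,0,0,0,0.55],[0,115,0,0,0,0,0.55],[0,130,0,0,0,0,0.55],[0,130,0,0,0,0,0.55]]])

```text
t: 30.15
tool_pos: [0.6925, -0.101, 0.1358]
tcp_rot: [3.142, 0.001, 0.225]
wrist_force: [-0.2, 0.5, -0.4]
grip_width: 0.548
grip_force: 0.0
```

Run:
```python
from h import *
s=robot.get_image("scene"); crop(s,120,130,320,270,4,"pics/f1.png")
d=robot.get_image("top"); crop(d,105,135,265,235,5,"pics/f2.png")
```

```text
(no output)
```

View pics/f1.png

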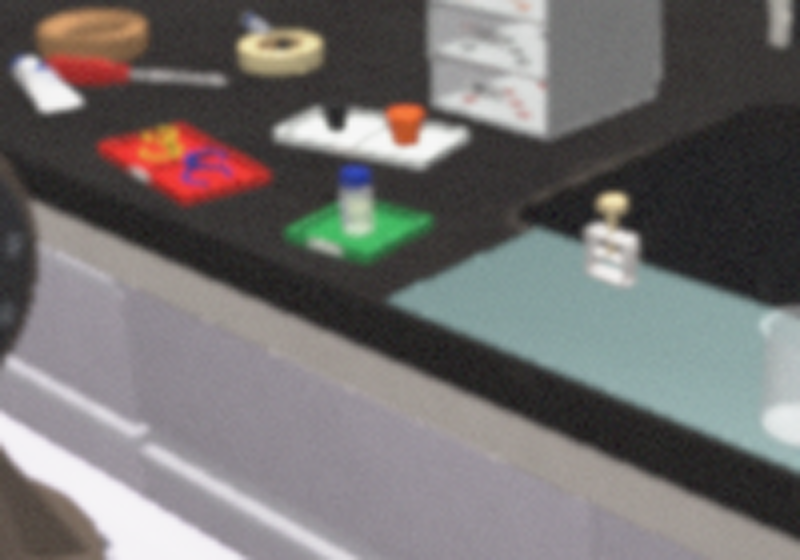

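View pics/f2.png

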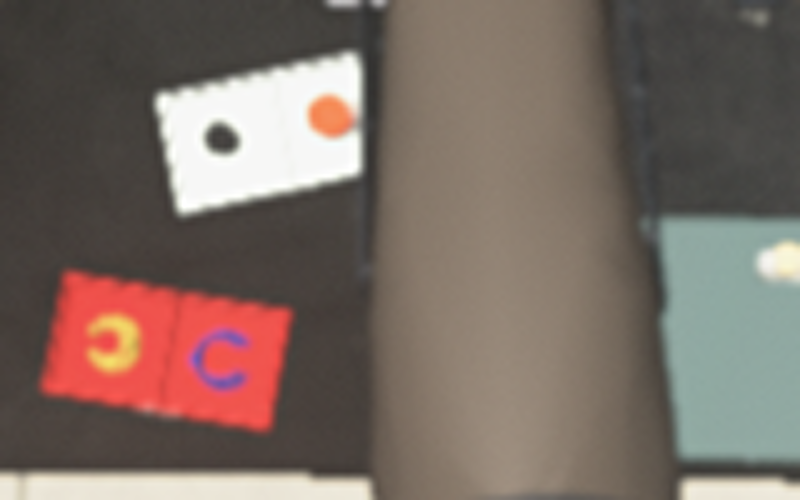

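All five pieces stand centred and upright in their bays: yellow (113,343), blue (220,358), black (222,138) and orange (330,116) in f2, the vial (355,200) in f1. The clamp and beaker have not moved, so I'm handing in.

```bash
python3 -c "
from plant import robot
print(robot.close_job())"
```

```text
the job is handed in; nothing more can be done
None
```

All five pieces were set down upright in their correct tray bays, the beaker and pinch clamp were left standing where they were, and I handed the job in at about 30 s; no verdict came back.

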